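Fetch the doughnut cutter and ease the sprung lid shut

TASK

Swing the steel keeper's sprung lid back past its balance point so that it stays open by itself, lift the doughnut cutter out and set it upright on the near, empty half of the cooling tray. Then bring the lid back over and ease it down until it is fully shut: keep it supported all the way, it must not drop or snap shut at any time. Leave the two doughnuts and the sugar shaker as they are.

Things in the scene. Friction and masses are not known exactly. Their poses are not given: they have to be found in the camera images.
- keeper: open-topped sheet-steel box fixed to the counter, 130 x 200 x 90 mm high (x, y, z), walls and floor 4 mm; origin at the centre of its underside, z up, x points away from the robot side towards the lid's hinge. Its yaw, x and y vary; it may stand left or right.
- hinge (a point): middle of the lid's hinge axis on the keeper's far rim: 65 mm along the keeper's x and 94 mm above its underside. The axis is the keeper's y. The lid is a 4 mm steel plate, 200 mm wide, reaching 160 mm from the hinge, with a raised panel on its outside (30 mm high, 150 mm wide, from 15 to 105 mm from the hinge).
- lid (a joint): lid angle, rad: 0 = shut, flat on the box; 1.57 = upright; 2.1 = leaning back on its stop. 0.4 to 0.65 kg; a spring (0.06 N m at 0, 0.12 at 2.1) adds to its weight to close it, with almost no damping. Let go below the balance point (between 1.65 and 1.86) it slams shut; beyond that it leans back and stays. Closing faster than about 2.5 rad/s counts as snapping.
- lip (a point): centre of the round bead, 12 mm thick, 200 mm long along the keeper's y, that ends the lid: 160 mm from the hinge, moves with the lid. With the lid shut it is 94 mm above the counter and 30 mm in front of the box, so the lip can be hooked from below; lifting it there takes 2 to 4 N.
- cutter: steel doughnut cutter standing upright on the keeper's inner floor: 76 mm across, a 32 mm high ring with a closed top, above it a bar handle 60 mm long along the cutter's x, 16 mm wide (y), 14 mm high, on two posts, 34 mm clear under the bar. 80 mm high in all, 0.14 to 0.26 kg. Origin at the centre of its underside. The handle lies within 0.35 rad of the keeper's x.
- cutter_grip (a point): middle of the cutter's handle bar, 73 mm above the cutter's underside.
- tray: cooling tray fixed to the counter, 230 x 200 mm (x, y), rim 22 mm high and 4 mm thick, inside it a wire rack whose top is 17 mm above the tray's underside. Origin at the centre of its underside; x points away from the robot side. The near half (negative x) is empty, the two doughnuts lie on the far half.
- doughnut_a: glazed doughnut, 84 mm across, 34 mm high, on the far half of the tray; leave it. Origin at the centre of its underside.
- doughnut_b: chocolate doughnut, the same size, beside the other; leave it. Origin at the centre of its underside.
- shaker: steel sugar shaker, 60 mm across, 125 mm high, standing beyond the keeper and tray; leave it. Origin at the centre of its underside.
There are look-alikes about, which are no part of the job. Leave any blue or white look-alike of the doughnut_a alone.

How it is judged:
By the outcome, as a careful person would: the job done as asked, in the order asked, and still so for the second after the job is handed in, with the robot touching nothing.
It also fails if it takes over 72 s, if anything falls off the work surface, if the arm or the gripper's body presses on something with over 40 N, if the wrist force passes 120 N, or if a joint passes its speed limit or range.

ROBOT

A 6-joint arm with a two-finger parallel gripper is mounted at the origin on the work surface. World frame = base frame: x ahead of the robot, y to its left, z up, the work surface at z = 0. Lengths are in mm, angles in rad, forces in N, time in s.
With the tool pointing down it reaches from about 275 to 750 mm from the base axis. Payload 10.2 kg.
Tool frame: the origin (TCP) lies between the finger pads; the fingertips stand 17 mm ahead of it and the grasp point (between the pads) lies 2 mm behind it (tips_ahead is the distance from the TCP to the fingertips, in mm); z points along the fingers, y is the line along which they close (so a half turn about z gives the same grasp; the last joint's range is limited). The gripper opens to 85 mm and grips with 20 to 120 N. Pads are 22 mm wide; open, the fingers measure 114 mm over their backs; the gripper's body (76 mm by 85 mm) begins 54 mm behind the grasp point. The pads swing forward as they close: fully open they stand 13 mm farther back than shut.
Start: joints at [-1.335, 0.313, 1.498, -0, 1.331, -0.223], TCP at [232.497, -470.719, 248.294] pointing down, gripper open.
Joint ranges: [-2.94, 2.94], [-0.97, 2.17], [0.19, 2.56], [-1.23, 4.37], [0.02, 3.11], [-2.88, 2.88]. Speed limits (rad/s): [2.39, 2.39, 3.01, 3.14, 3.14, 3.14].

INTERFACE

Orientations are given as a unit quaternion [w, x, y, z].
In Python, from rig import sense, capture, finish_job, boxes_of, tips_ahead gives the robot as it stands.
- The arm moves only by the tool drive_tool, never from a script. Its argument "commands" is text: rows parted by semicolons, each of 7 numbers parted by spaces: the shift along the world's x, y, z in units of 0.1 m (1.0 is 0.1 m), then the turn, a rotation vector about the world's x, y, z in units of pi/4 rad (1.0 is pi/4 rad), then the opening in per cent of the stroke, from 0 (shut) to 100 (fully open). A call has 1 to 20 rows; each row shifts and turns the commanded pose from where the row before left it; what a row does not reach is not made up. A row lasts 1/12 s, in which the tool goes at most 41.7 mm and 7.16 degrees, less where a joint would pass 70% of its speed; a pose out of reach is approached as far as the arm can. A call with a number of a shift or a turn outside -1 to 1 is refused whole. A call with a gripper value outside its range is refused whole. The fingers move at their own pace and stop on an object; "force" is the grip in N (left out, the last holds). Time passes only in rows, so rows that do not move let the fingers close. It gives the time, the measured TCP pose, the force, the opening and the grip force at its end, in the units of the state.
- sense(): the state, without advancing time (a new reading comes with each control period).
- capture(name): name is "side" or "top" or "wrist"; returns a dict with "pixels" (480x640x3 uint8, blue, green, red), "fov_y" (degrees; the focal length in pixels is half the picture's height over the tangent of half this angle, whatever the lens; pixels are square), "cx", "cy" (the principal point, pixels), "position" and "attitude" of the camera in the world; the wrist camera has in their place "tool_from_camera" (4x4, takes a point from camera to tool coordinates, whose origin is the TCP and whose axes are the flange's). Camera axes: x right, y down, z forward; pixel columns grow to the right and rows downward; lengths in mm; the calibration is good to about 2 mm. A picture is of the moment at which its call begins: read the wrist's pose just before it. There is no depth.
- finish_job(): hands the job in; it is judged then, once.
Trained networks look in a picture, given as the dict that the camera call returned (one of the last four; its "shot" number tells which), for a name from the list of things; names that differ only in an ending like _2 or _b are one class to them, and where a whole thing is asked for, a point or a joint stands for the part that bears it (a point fixed in the world has none). Each returns a list of dicts, best first, with "confidence" (0 to 1); they miss things now and then, are a little off and sometimes report something else, mostly with a low value. They report only what shows in the picture. A call takes as long as a camera call. They do not tell look-alikes from the thing itself.
- boxes_of(picture, name): "position" ([column, row] in pixels, amid what is visible of it).
The state is a dict: "time_s": time; "joints": joint angles; "dq": joint speeds; "tau": joint torques, N m; "eef_pos": TCP position; "ee_rot": TCP orientation; "force": force on the tool from outside, world axes, zero at the start; "wrist_torque": the same for the moment, N m; "grip_width": opening from 0.0 (shut) to 1.0 (fully open); "grip_force": force on a finger pad.
Only numpy, scipy, OpenCV 4.12 (cv2) and the standard library are available. Lean on these libraries where they do the work, as an engineer would, in place of code of your own. Each camera call takes 0.05 s, during which the arm holds its last target. There are 200 camera calls.

## Working session

There is one attempt and no reset: what is moved stays moved. The work goes in short steps, Python scripts to look and compute and a tool call to move; the robot and the scene stay as the last step left them, time stands still between calls to the robot, and variables do not carry over. Pictures are saved under pics/ and viewed, at most 14 in all, crops included, and the job is handed in when it is done.

Besides the shell and the picture viewer there is one more tool, called after "Request:" by a JSON object that holds its "fn" and its "kwargs". drive_tool: Moves the arm, as the interface text tells. Shifts and turns lie within -1 to 1; 1 stands for 0.1 m of shift or pi/4 rad of turn. Its arguments: {"type":"object","properties":{"commands":{"type":"string"},"force":{"type":"number"}},"required":["commands"]}

```bash
mkdir -p pics; ls; cat > h.py <<'E'
import numpy as np, cv2
from rig import *
from scipy.spatial.transform import Rotation as R
def cam(p):
    f=240/np.tan(np.radians(p['fov_y'])/2)
    if 'position' in p:
        a=np.array(p['attitude'],float)
        Rm=a if a.shape==(3,3) else R.from_quat(a[[1,2,3,0]]).as_matrix()
        return f,Rm,np.array(p['position'],float)
    s=p['_s'];q=np.array(s['ee_rot'],float)
    Rt=R.from_quat(q[[1,2,3,0]]).as_matrix();T=np.array(p['tool_from_camera'],float)
    return f,Rt@T[:3,:3],Rt@T[:3,3]+np.array(s['eef_pos'])
def shot(n):
    s=sense();p=capture(n);p['_s']=s;return p
def back(p,uv,z):
    f,Rm,c=cam(p);d=Rm@np.array([(uv[0]-p['cx'])/f,(uv[1]-p['cy'])/f,1]);return c+d*(z-c[2])/d[2]
def proj(p,X):
    f,Rm,c=cam(p);v=Rm.T@(np.array(X,float)-c);return np.array([p['cx']+f*v[0]/v[2],p['cy']+f*v[1]/v[2]])
E
python3 - <<'E'
from h import *
ims=[]
for n in ['top','side']:
    p=shot(n);print(n,p['fov_y'],p['cx'],p['cy'],p['position'],p['attitude'])
    cv2.imwrite(f'pics/{n}0.png',p['pixels'])
    for k,z in [('keeper',45),('lip',94),('cutter',40),('tray',10),('doughnut_a',20),('shaker',60)]:
        for b in boxes_of(p,k)[:4]: print(k,np.round(b['position']),round(b['confidence'],2),back(p,b['position'],z).round())
print(sense())
E
```

```text
pics
top 43.48487657770226 318.86501047991226 252.43877005583101 [ 443.51434886  -73.91867322 1203.72293134] [ 0.05429859 -0.70239377  0.70840604 -0.04307588]
keeper [206. 304.] 0.78 [506. 161.  45.]
lip [203. 307.] 0.73 [497. 158.  94.]
cutter [370. 311.] 0.5 [ 491. -153.   40.]
tray [368. 310.] 0.92 [ 493. -151.   10.]
doughnut_a [231. 207.] 0.86 [701. 121.  20.]
doughnut_a [346. 264.] 0.84 [ 585. -109.   20.]
doughnut_a [474. 296.] 0.76 [ 519. -359.   20.]
doughnut_a [403. 192.] 0.59 [ 729. -226.   20.]
shaker [283. 168.] 0.86 [770.  12.  60.]
side 51.58498780493857 325.1931196568858 242.8760073572212 [131.02323776 561.76827508 715.23535939] [ 0.13933824 -0.30008016  0.8512634  -0.40729273]
keeper [292. 341.] 0.81 [521. 158.  45.]
lip [298. 330.] 0.85 [499. 164.  94.]
cutter [299. 328.] 0.66 [533. 124.  40.]
cutter [382. 230.] 0.37 [ 578. -210.   40.]
tray [401. 272.] 0.58 [ 487. -148.   10.]
doughnut_a [350. 251.] 0.96 [ 605. -125.   20.]
doughnut_a [336. 212.] 0.96 [ 716. -219.   20.]
doughnut_a [382. 234.] 0.83 [ 583. -220.   20.]
doughnut_a [233. 296.] 0.75 [700. 131.  20.]
{'time_s': 0.7, 'joints': array([-1.33537209e+00,  3.12855329e-01,  1.49769608e+00,  1.13860073e-06,
        1.33101936e+00, -2.23419292e-01]), 'dq': array([-0.00127293,  0.0004858 , -0.00016943,  0.00034758,  0.0009444 ,
        0.00086807]), 'tau': array([-2.46969219e-03, -4.12091517e+01, -2.59870255e+01, -2.22654930e-04,
        4.58370159e-04,  2.97109273e-05]), 'eef_pos': array([ 232.50903363, -470.70744408,  248.3185228 ]), 'ee_rot': array([1.09387693e-05, 9.73798088e-01, 2.27414344e-01, 6.18685110e-07]), 'force': array([-0.21426949, -0.21052612, -0.63699395]), 'wrist_torque': array([-0.01724106, -0.0045289 ,  0.00155537]), 'grip_force': 0.0, 'grip_width': 0.9997706619585012}
```

View pics/top0.png

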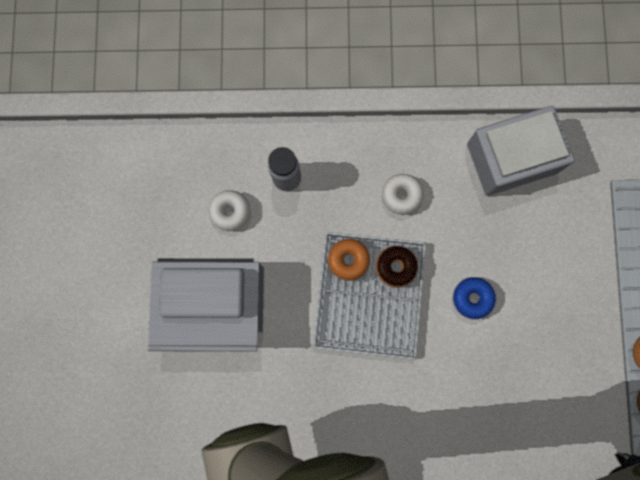

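View pics/side0.png

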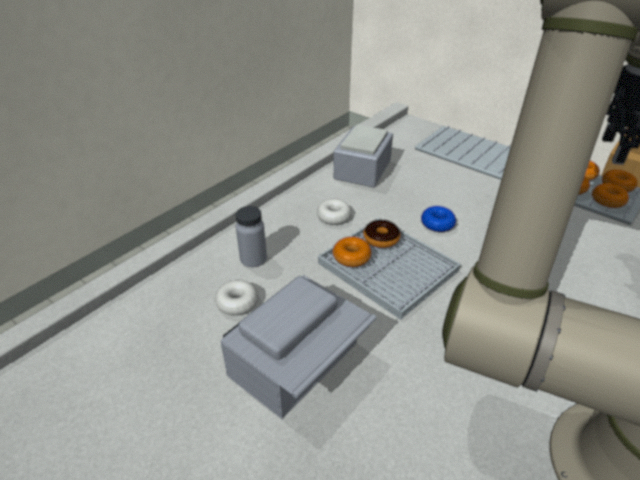

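The top view shows the keeper, shut, at (205,305), with its lip along row 350. The tray is at (370,297), its near half empty, with doughnuts at (348,260) and (397,266) and the shaker at (284,168). Look-alikes: a white-topped box at (520,150), a second tray at (630,300), white doughnuts at (229,210) and (403,193), and a blue one at (474,298). I choose the plain grey keeper at (205,305) and check it in one close crop.

```bash
python3 - <<'E'
from h import *
im=cv2.imread('pics/top0.png')[225:370,135:440]
a=cv2.resize(im,None,fx=2.6,fy=2.6,interpolation=cv2.INTER_CUBIC);print(a.shape)
cv2.imwrite('pics/crop.png',a)
E
```

```text
(377, 793, 3)
```

View pics/crop.png

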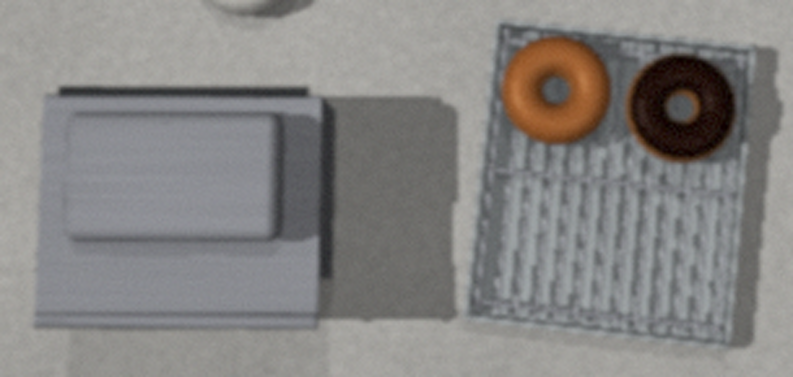

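The crop shows the keeper's lid with crop corners (44,95), (322,98), (317,327) and (35,326). The tray corners are (501,24), (754,46), (737,343) and (470,317). Its near half is empty and both doughnuts lie on the far half. This is the right keeper.

```bash
python3 - <<'E'
from h import *
p=shot('top')
def g(c,z): return back(p,(135+(c[0]+.5)/2.6-.5,225+(c[1]+.5)/2.6-.5),z)[:2]
L=[g((44,95),98),g((322,98),98),g((317,327),95),g((35,326),95)]
T=[g((501,24),22),g((754,46),22),g((737,343),22),g((470,317),22)]
for n,q in(('lid',L),('tray',T)):
    q=np.array(q);print(n,q.round(),'widths',np.linalg.norm(q[0]-q[1]),np.linalg.norm(q[2]-q[3]),'len',np.linalg.norm(q[0]-q[3]),np.linalg.norm(q[1]-q[2]))
    ax=(q[0]+q[1]-q[2]-q[3])/2; ay=(q[0]+q[3]-q[1]-q[2])/2
    print('ctr',q.mean(0),'yaw x',np.arctan2(ax[1],ax[0]),'yaw y',np.arctan2(-ay[0],ay[1]))
E
```

```text
lid [[583. 254.]
 [579.  55.]
 [418.  58.]
 [420. 257.]] widths 199.2802775265271 198.6072497692504 len 163.23680119688726 161.29854660588342
ctr [500.3209126  155.97127162] yaw x -0.015433328176410334 yaw y -0.015375292632380798
tray [[ 645.  -73.]
 [ 626. -266.]
 [ 403. -246.]
 [ 423.  -48.]] widths 193.56125416778036 199.2773897429429 len 222.93298049184 223.89221427430135
ctr [ 523.94261991 -158.07190261] yaw x -0.10048961856404745 yaw y -0.10059867449182767
```

Request:
{"fn": "drive_tool", "kwargs": {"commands": "0.065 0.365 0 0 0 0.0776 40;0.065 0.365 0 0 0 0.0776 40;0.065 0.365 0 0 0 0.0776 40;0.065 0.365 0 0 0 0.0776 40;0.065 0.365 0 0 0 0.0776 40;0.065 0.365 0 0 0 0.0776 40;0.065 0.365 0 0 0 0.0776 40;0.065 0.365 0 0 0 0.0776 40;0.065 0.365 0 0 0 0.0776 40;0.065 0.365 0 0 0 0.0776 40;0.065 0.365 0 0 0 0.0776 40;0.065 0.365 0 0 0 0.0776 40;0.065 0.365 0 0 0 0.0776 40;0.065 0.365 0 0 0 0.0776 40;0.065 0.365 0 0 0 0.0776 40;0.065 0.365 0 0 0 0.0776 40;0.065 0.365 0 0 0 0.0776 40;0.065 0.365 0 0 0 0.0776 40", "force": 30}}

```text
time_s: 2.25
eef_pos: [349.3, 188.5, 248.5]
ee_rot: [0.0, 0.711, 0.703, 0.0]
force: [2.1, -0.7, 0.5]
grip_width: 0.398
grip_force: 0.0
```

```bash
python3 - <<'E'
from h import *
import rig
print(tips_ahead() if callable(tips_ahead) else tips_ahead)
s=sense();q=s['ee_rot'];print(s['time_s'],s['joints'].round(3),s['eef_pos'].round(1),s['grip_width']);print(R.from_quat(np.array(q)[[1,2,3,0]]).as_matrix().round(3))
E
```

```text
17.0
2.25 [ 0.197  0.024  1.843 -0.     1.274  0.209] [349.3 188.5 248.5] 0.39752372643755535
[[ 0.011  1.     0.001]
 [ 1.    -0.011  0.   ]
 [ 0.     0.001 -1.   ]]
```

Request:
{"fn": "drive_tool", "kwargs": {"commands": "-0.031 0 -0.083 0 -0.143 0 40;-0.031 0 -0.083 0 -0.143 0 40;-0.031 0 -0.083 0 -0.143 0 40;-0.031 0 -0.083 0 -0.143 0 40;-0.031 0 -0.083 0 -0.143 0 40;-0.031 0 -0.083 0 -0.143 0 40;-0.031 0 -0.083 0 -0.143 0 40;0 0 0 0 0 0 40"}}

```text
time_s: 2.92
eef_pos: [330.6, 181.4, 195.8]
ee_rot: [0.247, 0.673, 0.656, 0.236]
force: [-0.3, -0.7, 0.5]
grip_width: 0.399
grip_force: 0.0
```

```bash
python3 - <<'E'
from h import *
s=sense();q=s['ee_rot'];print(s['time_s'],s['joints'].round(3),s['eef_pos'].round(1),s['grip_width']);print(R.from_quat(np.array(q)[[1,2,3,0]]).as_matrix().round(3))
p=shot('wrist');im=p['pixels'].copy()
for y in (57,185,257):
    u=proj(p,(423+.0154*(y-157),y,94));print(y,u.round())
    cv2.circle(im,tuple(int(v) for v in u),4,(0,0,255),1)
cv2.imwrite('pics/w1.png',im)
E
```

```text
2.9167 [ 0.342 -0.178  2.343 -0.664  0.392  0.912] [330.6 181.4 195.8] 0.3985106032753141
[[ 0.028  0.766  0.642]
 [ 1.    -0.018 -0.022]
 [-0.005  0.642 -0.766]]
57 [328. 370.]
185 [328. 227.]
257 [328. 124.]
```

View pics/w1.png

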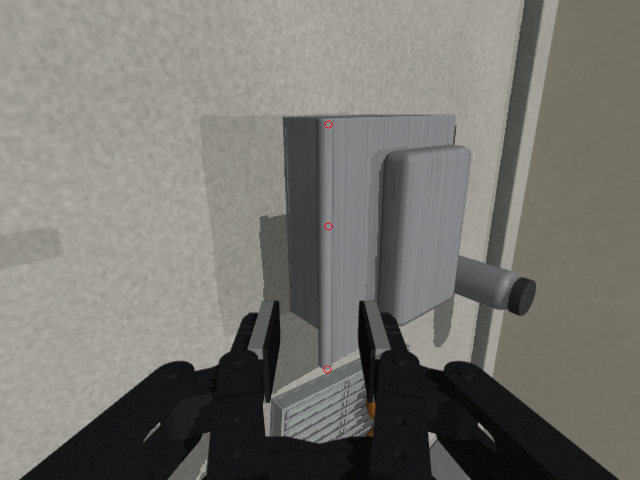

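The wrist view shows the projected lip points at (328,124), (328,227) and (328,370), lying on the bead. The bead runs between the fingers, so the keeper pose is right. Next I slide the fingers around the lip.

Request:
{"fn": "drive_tool", "kwargs": {"commands": "0.15 0 -0.165 0 0 0 40;0.15 0 -0.165 0 0 0 40;0.15 0 -0.165 0 0 0 40;0.15 0 -0.165 0 0 0 40;0.15 0 -0.165 0 0 0 40;0.13 0 -0.155 0 0 0 40;0 0 0 0 0 0 40;0 0 0 0 0 0 40"}}

```text
time_s: 3.63
eef_pos: [425.1, 181.3, 120.9]
ee_rot: [0.238, 0.677, 0.658, 0.229]
force: [-1.1, -0.8, 5.4]
grip_width: 0.401
grip_force: 2.1
```

```bash
cat > arc.py <<'E'
from h import *
# print rows for lid arc: bead offset o along tool normal kept by constant-relative cage; here TCP = bead + off(n), n = tool y
import sys
def path(th0,th1,a0,a1,off0,off1,N,hx=583.,hz=94.,r=160.,back=4.):
    out=[];P=[]
    for i in range(N+1):
        u=i/N;th=th0+(th1-th0)*u;a=a0+(a1-a0)*u;o=off0+(off1-off0)*u
        b=np.array([hx-r*np.cos(th),hz+r*np.sin(th)]);d=np.array([np.sin(a),-np.cos(a)]);n=np.array([np.cos(a),np.sin(a)])
        P.append(b-back*d+o*n)
    return np.array(P)
E
python3 - <<'E'
from h import *
s=sense();q=s['ee_rot'];print(s['joints'].round(3),s['eef_pos'].round(1),s['force'].round(1));print(R.from_quat(np.array(q)[[1,2,3,0]]).as_matrix()[:,2].round(3))
from arc import path
r=np.radians
P=path(0,1.0,r(40),r(40),9,9,10);print(P[0]);print((np.diff(P,axis=0)/100).round(3))
P=path(1.0,2.1,r(40),r(0),9,0,14);print(P[0],P[-1]);print((np.diff(P,axis=0)/100).round(3))
E
```

```text
[ 0.237  0.186  2.24  -1.224  0.179  1.427] [425.1 181.3 120.9] [-1.1 -0.8  5.4]
[ 0.623 -0.021 -0.782]
[427.32324955 102.84926626]
[[0.008 0.16 ]
 [0.024 0.158]
 [0.04  0.155]
 [0.055 0.15 ]
 [0.07  0.144]
 [0.084 0.136]
 [0.097 0.127]
 [0.109 0.117]
 [0.12  0.106]
 [0.13  0.093]]
[500.87488061 237.48462383] [663.77537674 236.11349866]
[[ 0.108  0.058]
 [ 0.112  0.049]
 [ 0.115  0.04 ]
 [ 0.118  0.032]
 [ 0.12   0.022]
 [ 0.122  0.013]
 [ 0.122  0.004]
 [ 0.122 -0.006]
 [ 0.121 -0.015]
 [ 0.12  -0.024]
 [ 0.117 -0.033]
 [ 0.114 -0.042]
 [ 0.111 -0.051]
 [ 0.106 -0.059]]
```

Request:
{"fn": "drive_tool", "kwargs": {"commands": "-0.14 0 0.18 0 0 0 40;-0.14 0 0.18 0 0.05 0 40;-0.14 0 0.18 0 0.1 0 40;-0.14 0 0.18 0 0.1 0 40;-0.14 0 0.18 0 0.1 0 40;-0.14 0 0.1 0 0.1 0 40;0 -0.2 0 0 0 0.03 40;0 -0.2 0 0 0 0.03 40;0 -0.2 0 0 0 0.03 40;0 -0.2 0 0 0 0.03 40;0 -0.2 0 0 0 0.03 40;0 0 0 0 0 0 40"}}

```text
time_s: 4.63
eef_pos: [367.7, 72.9, 192.8]
ee_rot: [0.156, 0.661, 0.719, 0.144]
force: [0.4, -0.0, -0.1]
grip_width: 0.398
grip_force: 0.0
```

```bash
cat > st.py <<'E'
from h import *
s=sense();q=s['ee_rot'];M=R.from_quat(np.array(q)[[1,2,3,0]]).as_matrix()
print(s['time_s'],s['joints'].round(3),s['eef_pos'].round(1),s['force'].round(1),s['grip_force'],'\n',M.round(3),'pitch',np.degrees(np.arctan2(M[0,2],-M[2,2])).round(1))
E
python3 st.py
```

```text
4.6333 [-0.167 -0.179  2.246  0.115  0.654 -0.327] [367.7  72.9 192.8] [ 0.4 -0.  -0.1] 0.0 
 [[-0.076  0.906  0.416]
 [ 0.997  0.083  0.001]
 [-0.034  0.414 -0.91 ]] pitch 24.6
```

Request:
{"fn": "drive_tool", "kwargs": {"commands": "-0.02 0.02 -0.08 0.011 -0.12 0.015 40;-0.02 0.02 -0.08 0.011 -0.12 0.015 40;-0.02 0.02 -0.08 0.011 -0.12 0.015 40;-0.02 0.02 -0.08 0.011 -0.12 0.015 40;0 0 0 0 0 0 40"}}

```text
time_s: 5.05
eef_pos: [362.1, 87.0, 169.3]
ee_rot: [0.231, 0.622, 0.705, 0.25]
force: [0.8, -0.8, 0.6]
grip_width: 0.401
grip_force: 0.0
```

```bash
python3 st.py
```

```text
5.05 [-0.224 -0.227  2.465  0.729  0.312 -0.982] [362.1  87.  169.3] [ 0.8 -0.8  0.6] 0.0 
 [[-0.12   0.762  0.637]
 [ 0.993  0.101  0.065]
 [-0.015  0.64  -0.769]] pitch 39.6
```

Request:
{"fn": "drive_tool", "kwargs": {"commands": "0.105 0 -0.11 0 -0.02 0 40;0.105 0 -0.11 0 -0.02 0 40;0.105 0 -0.11 0 -0.02 0 40;0.105 0 -0.11 0 -0.02 0 40;0.105 0 -0.11 0 -0.02 0 40;0.1 0 -0.11 0 -0.02 0 40;0 0 0 0 0 0 40"}}

```text
time_s: 5.63
eef_pos: [402.1, 91.0, 132.6]
ee_rot: [0.247, 0.611, 0.7, 0.275]
force: [-0.2, -0.5, -0.4]
grip_width: 0.4
grip_force: 0.0
```

```bash
python3 st.py
```

```text
5.6333 [-0.196  0.007  2.459  1.82   0.223 -2.073] [402.1  91.  132.6] [-0.2 -0.5 -0.4] 0.0 
 [[-0.131  0.72   0.682]
 [ 0.991  0.101  0.084]
 [-0.009  0.687 -0.726]] pitch 43.2
```

Request:
{"fn": "drive_tool", "kwargs": {"commands": "0.06 -0.01 -0.06 0 -0.01 0 40;0.06 -0.01 -0.06 0 -0.01 0 40;0.06 -0.01 -0.06 0 0 0 40;0.06 -0.01 -0.06 0 0 0 40;0.02 0 -0.06 0 0 0 40;0 0 0 0 0 0 40"}}

```text
time_s: 6.13
eef_pos: [426.5, 87.6, 102.0]
ee_rot: [0.251, 0.609, 0.698, 0.28]
force: [0.8, -0.1, 0.1]
grip_width: 0.401
grip_force: 0.0
```

```bash
python3 st.py; python3 - <<'E'
from h import *
p=shot('wrist');cv2.imwrite('pics/w2.png',p['pixels'])
E
```

```text
6.1333 [-0.193  0.168  2.435  2.318  0.299 -2.585] [426.5  87.6 102. ] [ 0.8 -0.1  0.1] 0.0 
 [[-0.132  0.71   0.692]
 [ 0.991  0.101  0.085]
 [-0.01   0.697 -0.717]] pitch 43.9
```

View pics/w2.png

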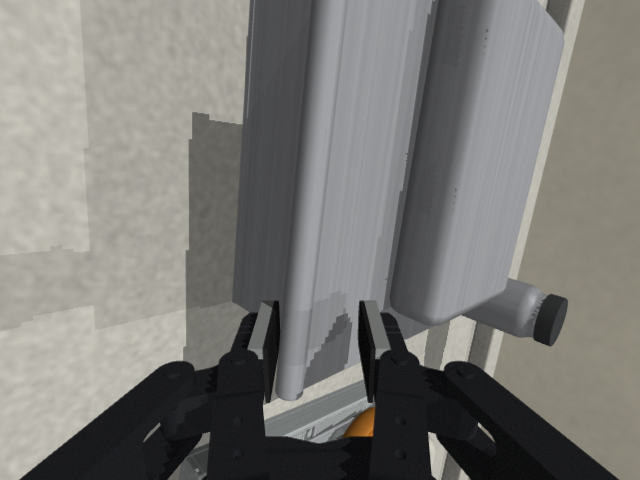

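The wrist view shows the bead at (300,300) between the pads, beside the lower (left) finger, and the panel clear of the right finger. Now I lift along the arc.

Request:
{"fn": "drive_tool", "kwargs": {"commands": "0.002 0 0.08 0 0 0 40;0.006 0 0.08 0 0 0 40;0.01 0 0.08 0 0 0 40;0.014 0 0.078 0 0 0 40;0.018 0 0.078 0 0 0 40;0.022 0 0.077 0 0 0 40;0.026 0 0.076 0 0 0 40;0.029 0 0.075 0 0 0 40;0.033 0 0.073 0 0 0 40;0.037 0 0.071 0 0 0 40"}}

```text
time_s: 7.02
eef_pos: [446.0, 86.8, 180.2]
ee_rot: [0.252, 0.609, 0.698, 0.279]
force: [-3.2, 0.5, -1.5]
grip_width: 0.401
grip_force: 1.5
```

```bash
python3 st.py
```

```text
7.0167 [-0.179 -0.025  2.307  1.083  0.233 -1.306] [446.   86.8 180.2] [-3.2  0.5 -1.5] 1.459117904305458 
 [[-0.13   0.71   0.692]
 [ 0.991  0.102  0.082]
 [-0.013  0.697 -0.717]] pitch 44.0
```

Request:
{"fn": "drive_tool", "kwargs": {"commands": "0.041 0 0.069 0 0 0 40;0.044 0 0.067 0 0 0 40;0.047 0 0.065 0 0 0 40;0.05 0 0.063 0 0 0 40;0.053 0 0.06 0 0 0 40;0.056 0 0.057 0 0 0 40;0.059 0 0.054 0 0.02 0 40;0.061 0 0.052 0 0.02 0 40;0.064 0 0.048 0 0.02 0 40;0.066 0 0.045 0 0.02 0 40"}}

```text
time_s: 7.85
eef_pos: [500.3, 86.2, 238.4]
ee_rot: [0.231, 0.618, 0.705, 0.259]
force: [-0.6, 1.5, -0.4]
grip_width: 0.399
grip_force: 0.7
```

```bash
python3 st.py; python3 - <<'E'
from arc import *
r=np.radians
P=path(1.0,2.1,r(40),r(0),9,0,20);print(P[0],P[-1]);print((np.diff(P,axis=0)/100).round(3).tolist())
E
```

```text
7.85 [-1.440e-01  1.000e-03  2.058e+00  4.250e-01  4.270e-01 -6.040e-01] [500.3  86.2 238.4] [-0.6  1.5 -0.4] 0.72434451431036 
 [[-0.128  0.753  0.645]
 [ 0.992  0.101  0.079]
 [-0.006  0.65  -0.76 ]] pitch 40.4
[500.87488061 237.48462383] [663.77537674 236.11349866]
[[0.075, 0.041], [0.077, 0.037], [0.079, 0.033], [0.081, 0.029], [0.082, 0.024], [0.083, 0.02], [0.084, 0.015], [0.085, 0.011], [0.085, 0.006], [0.086, 0.002], [0.086, -0.003], [0.085, -0.008], [0.085, -0.012], [0.084, -0.017], [0.083, -0.021], [0.082, -0.026], [0.08, -0.03], [0.078, -0.034], [0.076, -0.038], [0.074, -0.042]]
```

Request:
{"fn": "drive_tool", "kwargs": {"commands": "0.075 0 0.041 -0.006 0.044 0 40;0.077 0 0.037 -0.006 0.044 0 40;0.079 0 0.033 -0.006 0.044 0 40;0.081 0 0.029 -0.006 0.044 0 40;0.082 0 0.024 -0.006 0.044 0 40;0.083 0 0.02 -0.006 0.044 0 40;0.084 0 0.015 -0.006 0.044 0 40;0.085 0 0.011 -0.006 0.044 0 40;0.085 0 0.006 -0.006 0.044 0 40;0.086 0 0.002 -0.006 0.044 0 40;0.086 0 -0.003 -0.006 0.044 0 40;0.085 0 -0.008 -0.006 0.044 0 40;0.085 0 -0.012 -0.006 0.044 0 40;0.084 0 -0.017 -0.006 0.044 0 40;0.083 0 -0.021 -0.006 0.044 0 40;0.082 0 -0.026 -0.006 0.044 0 40;0.08 0 -0.03 -0.006 0.044 0 40;0.078 0 -0.034 -0.006 0.044 0 40;0.06 0 -0.03 -0.006 0.044 0 40;0 0 0 0 0 0 40"}}

```text
time_s: 9.52
eef_pos: [655.1, 85.1, 240.9]
ee_rot: [0.02, 0.66, 0.751, 0.013]
force: [-0.9, 0.4, -0.9]
grip_width: 0.401
grip_force: 0.0
```

```bash
python3 st.py;python3 - <<'E'
from h import *
p=shot('side');cv2.imwrite('pics/s2.png',p['pixels'])
p=shot('top');cv2.imwrite('pics/t2.png',p['pixels'])
E
```

```text
9.5167 [-0.046  0.603  1.081 -0.005  1.411 -0.174] [655.1  85.1 240.9] [-0.9  0.4 -0.9] 0.0 
 [[-0.128  0.991  0.046]
 [ 0.992  0.128 -0.007]
 [-0.013  0.045 -0.999]] pitch 2.6
```

View pics/s2.png

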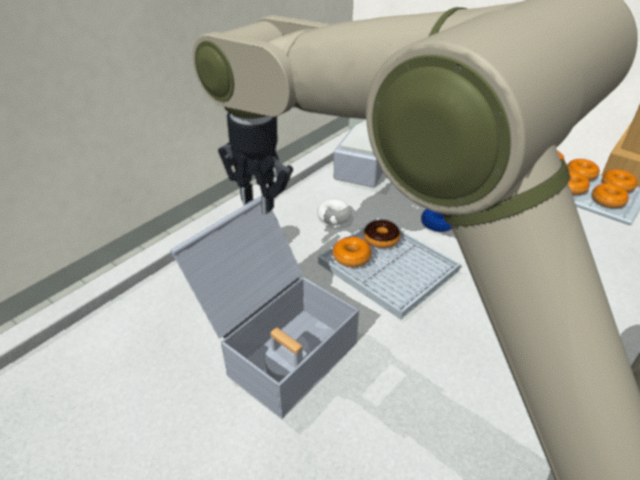

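The side view shows the lid leaning back with its lip at (225,225), the fingers above it, and the cutter's orange handle at (286,342) in the box. The near half of the tray is empty. Next I withdraw upwards while I measure the handle.

Request:
{"fn": "drive_tool", "kwargs": {"commands": "0.03 0 0.15 0 0 0 40;0.02 0 0.2 0 0 0 40;0 0 0.2 0 0 0 40;-0.1 0 0.2 0 0 0 40;-0.3 0 0.1 0 0 0 40;-0.35 0 0 0 0 0 40;-0.35 0 0 0 0 0 40;-0.1 0 0 0 0 0 40;0 0 0 0 0 0 40"}}

```text
time_s: 10.37
eef_pos: [536.6, 86.5, 327.8]
ee_rot: [0.02, 0.659, 0.752, 0.015]
force: [0.1, 0.3, -0.3]
grip_width: 0.404
grip_force: 0.0
```

```bash
python3 st.py; python3 - <<'E'
from h import *
def bar(p,lo,hi,z):
    im=p['pixels'][lo[1]:hi[1],lo[0]:hi[0]].astype(int)
    h=cv2.cvtColor(p['pixels'],cv2.COLOR_BGR2HSV)[lo[1]:hi[1],lo[0]:hi[0]]
    m=((h[...,0]>5)&(h[...,0]<25)&(h[...,1]>110)&(h[...,2]>90)).astype(np.uint8)
    n,l,st,ce=cv2.connectedComponentsWithStats(m)
    if n<2: return None
    k=1+st[1:,4].argmax();v,u=np.where(l==k)
    P=np.array([back(p,(a+lo[0],b+lo[1]),z)[:2] for a,b in zip(u,v)])
    c=P.mean(0);w,V=np.linalg.eigh(np.cov((P-c).T));a=V[:,1]*np.sign(V[0,1])
    t=(P-c)@a
    print(st[k],c.round(1),'yaw',np.arctan2(a[1],a[0]).round(3),'len',np.ptp(t).round(1))
bar(shot('side'),(225,300),(360,400),80)
p=shot('wrist')
for b in boxes_of(p,'cutter_grip')[:3]+boxes_of(p,'cutter')[:2]: print(b['position'],b['confidence'],back(p,b['position'],77).round(1))
bar(p,(0,0),(640,480),82)
cv2.imwrite('pics/w3.png',p['pixels'])
E
```

```text
10.3667 [-0.056  0.286  1.33   0.     1.476 -0.188] [536.6  86.5 327.8] [ 0.1  0.3 -0.3] 0.0 
 [[-0.132  0.99   0.05 ]
 [ 0.991  0.132 -0.003]
 [-0.009  0.049 -0.999]] pitch 2.9
[ 47  28  29  24 284] [510.2 184.6] yaw -0.061 len 59.6
[288.1, 93.7] 0.56 [508.  184.7  77. ]
[289.5, 97.7] 0.85 [509.7 181.4  77. ]
[ 296  313   62   59 2757] [581.4 -77.8] yaw -1.331 len 79.6
```

View pics/w3.png

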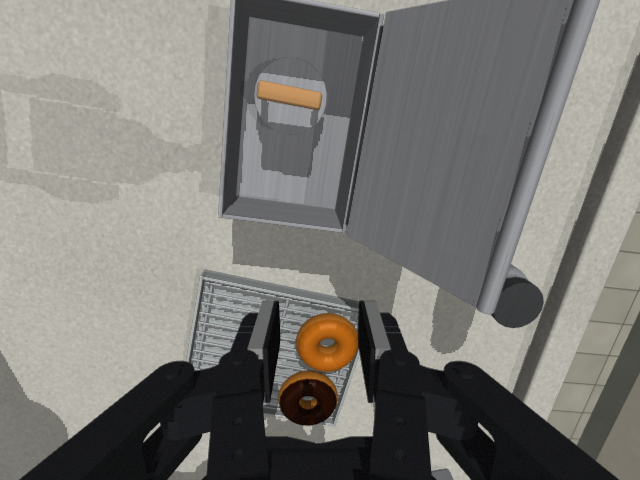

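The wrist view shows the handle from (258,90) to (321,101), centred at (289,95), and the lid leaning back by itself. The bar centre is about (509,184.5), yaw about -0.05. That fits inside the box and both cameras agree.

Request:
{"fn": "drive_tool", "kwargs": {"commands": "-0.023 0.082 -0.12 0 0.064 0 60;-0.023 0.082 -0.12 0 0 0.15 60;-0.023 0.082 -0.12 0 0 0.15 60;-0.023 0.082 -0.12 0 0 0.15 60;-0.023 0.082 -0.12 0 0 0.15 60;-0.023 0.082 -0.12 0 0 0.15 60;-0.023 0.082 -0.12 0 0 0.15 60;-0.023 0.082 -0.12 0 0 0.15 60;-0.023 0.082 -0.12 0 0 0.15 60;-0.023 0.082 -0.12 0 0 0.15 60;-0.023 0.082 -0.12 0 0 0.15 60;-0.023 0.082 -0.12 0 0 0.15 60;0 0 0 0 0 0.118 60;0 0 0 0 0 0 60"}}

```text
time_s: 11.73
eef_pos: [511.7, 185.3, 180.6]
ee_rot: [-0.001, 0.022, 1.0, -0.002]
force: [-0.4, -0.0, -0.2]
grip_width: 0.599
grip_force: 0.0
```

```bash
python3 st.py; python3 - <<'E'
from h import *
p=shot('wrist')
h=cv2.cvtColor(p['pixels'],cv2.COLOR_BGR2HSV)
m=((h[...,0]>5)&(h[...,0]<25)&(h[...,1]>80)&(h[...,2]>90)).astype(np.uint8)
n,l,st,ce=cv2.connectedComponentsWithStats(m)
for k in range(1,n):
    if st[k,4]>400:
        r=cv2.minAreaRect(np.argwhere(l==k)[:,::-1].astype(np.float32));b=cv2.boxPoints(r)
        print(st[k],np.array([back(p,x,84)[:2] for x in b]).round(1).tolist(),back(p,r[0],84).round(1))
E
```

```text
11.7333 [ 0.134  0.417  1.534 -0.005  1.194 -1.391] [511.7 185.3 180.6] [-0.4 -0.  -0.2] 0.0 
 [[-0.999  0.044 -0.002]
 [ 0.044  0.999 -0.005]
 [ 0.002 -0.005 -1.   ]] pitch -0.1
[ 304  203   25   89 2125] [[477.1, 178.1], [477.7, 192.7], [536.9, 190.5], [536.2, 174.7]] [505.8 184.1  84. ]
[   0  300   31   74 1646] [[534.3, -28.8], [535.1, -8.6], [593.1, -26.0], [592.2, -47.7]] [562.6 -27.4  84. ]
```

Request:
{"fn": "drive_tool", "kwargs": {"commands": "-0.02 -0.006 -0.25 0 0 0 60;-0.02 -0.006 -0.25 0 0 0 60;0 0 -0.25 0 0 0 60;0 0 -0.2 0 0 0 60;0 0 -0.1 0 0 0 60;0 0 0 0 0 0 60;0 0 0 0 0 0 0;0 0 0 0 0 0 0;0 0 0 0 0 0 0;0 0 0 0 0 0 0;0 0 0 0 0 0 0;0 0 0 0 0 0 0;0 0 0 0 0 0 0", "force": 50}}

```text
time_s: 12.87
eef_pos: [508.2, 183.8, 78.0]
ee_rot: [0.001, 0.024, 1.0, -0.002]
force: [0.9, -3.3, 6.3]
grip_width: 0.174
grip_force: 51.8
```

Request:
{"fn": "drive_tool", "kwargs": {"commands": "0 0 0.05 0 0 0 0;0 0 0.15 0 0 0 0;0 0 0.25 0 0 0 0;0 0 0.3 0 0 0 0;0 0 0.3 0 0 0 0;0 0 0.3 0 0 0 0;0 0 0.15 0 0 0 0;0 0 0 0 0 0 0"}}

```text
time_s: 13.53
eef_pos: [508.4, 184.2, 230.4]
ee_rot: [0.003, 0.024, 1.0, -0.001]
force: [0.7, -0.2, -2.4]
grip_width: 0.174
grip_force: 50.7
```

```bash
python3 st.py; python3 - <<'E'
from h import *
c=np.array([524,-158.]);x=np.array([np.cos(-.1),np.sin(-.1)])
print(c-57*x)
for n in ['side']:
    p=shot(n)
    for b in boxes_of(p,'cutter')[:3]: print(b, proj(p,sense()['eef_pos']))
E
```

```text
13.5333 [ 0.133  0.359  1.481 -0.004  1.296 -1.39 ] [508.4 184.2 230.4] [ 0.7 -0.2 -2.4] 50.71411907672882 
 [[-0.999  0.048  0.006]
 [ 0.048  0.999 -0.003]
 [-0.006 -0.003 -1.   ]] pitch 0.3
[ 467.28476258 -152.30949525]
{'position': [285.9, 300.5], 'confidence': 0.83} [282.89396206 274.81381173]
```

Request:
{"fn": "drive_tool", "kwargs": {"commands": "0 -0.1 0 0 0 0 0;-0.03 -0.2 0 0 0 0 0;-0.04 -0.3 0 0 0 0 0;-0.05 -0.33 0 0 0 0 0;-0.05 -0.34 0 0 0 0 0;-0.05 -0.34 -0.05 0 0 0 0;-0.05 -0.34 -0.15 0 0 0 0;-0.05 -0.34 -0.2 0 0 0 0;-0.05 -0.33 -0.2 0 0 0 0;-0.04 -0.3 -0.2 0 0 0 0;-0.01 -0.25 -0.2 0 0 0 0;0 -0.15 -0.1 0 0 0 0;0 -0.05 -0.1 0 0 0 0;0 0 0 0 0 0 0"}}

```text
time_s: 14.8
eef_pos: [463.9, -153.4, 104.1]
ee_rot: [-0.002, 0.025, 1.0, -0.001]
force: [0.0, -0.1, -0.7]
grip_width: 0.18
grip_force: 50.6
```

```bash
python3 st.py; python3 - <<'E'
from h import *
p=shot('top');cv2.imwrite('pics/t3.png',p['pixels'])
E
```

```text
14.8 [-0.558  0.408  1.78  -0.005  0.957 -2.076] [ 463.9 -153.4  104.1] [ 0.  -0.1 -0.7] 50.591824650764465 
 [[-0.999  0.05  -0.005]
 [ 0.05   0.999 -0.001]
 [ 0.005 -0.002 -1.   ]] pitch -0.3
```

Request:
{"fn": "drive_tool", "kwargs": {"commands": "0.01 0 -0.04 0 0 0 0;0.01 0 -0.04 0 0 0 0;0 0 -0.03 0 0 0 0;0 0 -0.01 0 0 0 0;0 0 0 0 0 0 0"}}

```text
time_s: 15.27
eef_pos: [467.4, -152.6, 94.6]
ee_rot: [-0.0, 0.023, 1.0, -0.002]
force: [-0.0, 0.7, -1.8]
grip_width: 0.178
grip_force: 50.6
```

Request:
{"fn": "drive_tool", "kwargs": {"commands": "0 0 -0.02 0 0 0 0;0 0 -0.01 0 0 0 0;0 0 0 0 0 0 0"}}

```text
time_s: 15.52
eef_pos: [467.3, -153.0, 91.6]
ee_rot: [-0.0, 0.024, 1.0, -0.002]
force: [-0.6, -0.3, -1.9]
grip_width: 0.176
grip_force: 50.6
```

Request:
{"fn": "drive_tool", "kwargs": {"commands": "0 0 -0.02 0 0 0 0;0 0 0 0 0 0 0;0 0 0 0 0 0 0"}}

```text
time_s: 15.77
eef_pos: [467.6, -153.6, 90.9]
ee_rot: [0.0, 0.024, 1.0, -0.003]
force: [-5.1, -1.0, 9.9]
grip_width: 0.177
grip_force: 52.3
```

Request:
{"fn": "drive_tool", "kwargs": {"commands": "0 0 0 0 0 0 50;0 0 0 0 0 0 50;0 0 0 0 0 0 50;0 0 0 0 0 0 50;0 0 0 0 0 0 50;0 0 0.1 0 0 0 50;0 0 0.2 0 0 0 50;0 0 0.4 0 0 0 50;0 0 0.4 0 0 0 50;0 0 0.4 0 0 0 50;0 0 0.4 0 0 0 50;0 0 0 0 0 0 50"}}

```text
time_s: 16.77
eef_pos: [469.1, -154.0, 288.0]
ee_rot: [0.006, 0.024, 1.0, -0.005]
force: [0.6, -0.1, 0.9]
grip_width: 0.501
grip_force: 0.0
```

```bash
python3 st.py; python3 - <<'E'
from h import *
p=shot('side');cv2.imwrite('pics/s4.png',p['pixels'])
for b in boxes_of(p,'cutter')[:3]: print(b, back(p,b['position'],57).round())
E
```

```text
16.7667 [-0.553  0.209  1.529 -0.004  1.389 -2.076] [ 469.1 -154.   288. ] [ 0.6 -0.1  0.9] 0.0 
 [[-0.999  0.047  0.011]
 [ 0.047  0.999 -0.011]
 [-0.011 -0.011 -1.   ]] pitch 0.6
{'position': [411.3, 257.1], 'confidence': 0.82} [ 470. -151.   57.]
```

View pics/s4.png

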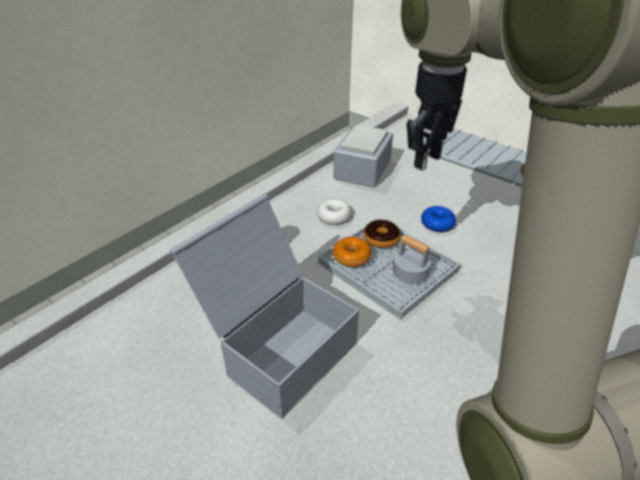

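The side view shows the cutter upright at (411,262) on the near half of the tray, with the doughnuts untouched at (352,251) and (382,233). The lid is open, its lip running from (178,250) to (267,198). Next I go back to the lip.

Request:
{"fn": "drive_tool", "kwargs": {"commands": "0.15 0.2 0.05 0 0 -0.148 40;0.16 0.2 0.04 0 0 -0.148 40;0.16 0.2 0.04 0 0 -0.148 40;0.16 0.2 0.04 0 0 -0.148 40;0.16 0.2 0.04 0 0 -0.148 40;0.16 0.2 0.04 0 0 -0.148 40;0.16 0.2 0.04 0 0 -0.148 40;0.16 0.2 0.04 0 0 -0.148 40;0.16 0.2 0.04 0 0 -0.148 40;0.16 0.2 0.04 0 0 -0.148 40;0.16 0.2 0.04 0 0 -0.148 40;0.16 0.2 0.04 0 0 -0.148 40;0 0 0 0 0 0 40"}}

```text
time_s: 17.95
eef_pos: [659.6, 90.2, 326.3]
ee_rot: [-0.003, 0.662, 0.75, -0.002]
force: [0.6, -0.4, -0.4]
grip_width: 0.395
grip_force: 0.0
```

```bash
python3 st.py; python3 - <<'E'
from h import *
p=shot('side')
for th in (2.0,2.1):
    for y in (57,257):
        b=583-160*np.cos(th)+.0154*(y-155); print(th,y,round(b,1),94+160*np.sin(th),proj(p,(b,y,94+160*np.sin(th))).round())
p=shot('wrist')
print(cam(p)[2])
im=p['pixels'].copy()
for y in (57,85,120):
    u=proj(p,(664+.0154*(y-155),y,232));print(u)
    cv2.circle(im,tuple(int(v) for v in u),4,(0,0,255),1)
cv2.imwrite('pics/w5.png',im)
E
```

```text
17.95 [-4.000e-02  6.280e-01  8.250e-01  1.000e-03  1.696e+00 -1.650e-01] [659.6  90.2 326.3] [ 0.6 -0.4 -0.4] 0.0 
 [[-0.125  0.992 -0.007]
 [ 0.992  0.125  0.001]
 [ 0.002 -0.007 -1.   ]] pitch -0.4
2.0 57 648.1 239.48758829210908 [272. 195.]
2.0 257 651.2 239.48758829210908 [177. 252.]
2.1 57 662.3 232.1134986638198 [266. 196.]
2.1 257 665.3 232.1134986638198 [172. 252.]
[648.03684368 171.99697678 450.70427938]
[319.92861389 301.78855166]
[326.36865621 262.7756161 ]
[335.14436068 209.6135441 ]
```

View pics/w5.png

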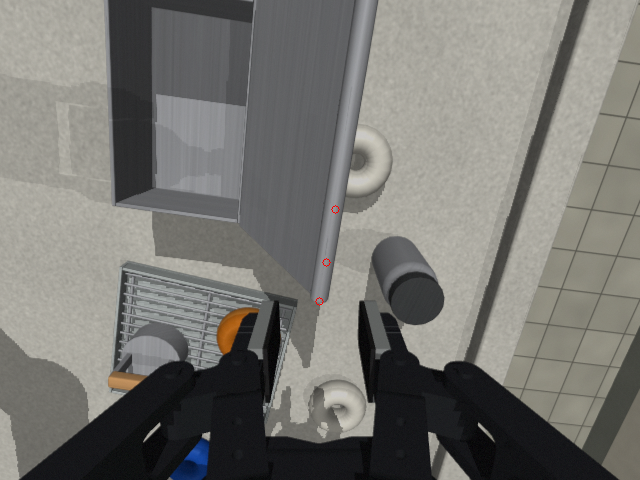

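The wrist view shows the bead running from (320,300) to (338,209), in line with the θ = 2.1 projection and midway between the fingers. I descend around it.

Request:
{"fn": "drive_tool", "kwargs": {"commands": "0 -0.02 -0.25 0 0 0 40;0 -0.01 -0.25 0 0 0 40;0.01 0 -0.2 0 0 0 40;0.01 0 -0.12 0 0 0 40;0 0 -0.06 0 0 0 40;0 0 -0.03 0 0 0 40;0 0 0 0 0 0 24;0 0 0 0 0 0 24;0 0 0 0 0 0 24", "force": 20}}

```text
time_s: 18.8
eef_pos: [660.6, 83.7, 238.7]
ee_rot: [-0.001, 0.66, 0.751, -0.001]
force: [-1.6, 0.1, 0.2]
grip_width: 0.24
grip_force: 0.0
```

```bash
python3 st.py; cat > gen.py <<'E'
from arc import *
r=np.radians
k=[(2.1,0,2,-4,24),(1.4,10,4,4,24),(1.0,40,4,9.5,40),(0,44,4,9.5,40)]
k=np.array(k)[::-1]
def st(th):
    a,bk,o,g=[np.interp(th,k[:,0],k[:,i]) for i in (1,2,3,4)];a=r(a)
    b=np.array([583-160*np.cos(th),94+160*np.sin(th)])
    return b-bk*np.array([np.sin(a),-np.cos(a)])+o*np.array([np.cos(a),np.sin(a)]),a,g
def rows(t0,t1,N):
    T=np.linspace(t0,t1,N+1);p0,a0,_=st(t0);print('from',p0.round(1),np.degrees(a0).round(1));out=[]
    for t in T[1:]:
        p,a,g=st(t);d=(p-p0)/100;w=(a-a0)/(np.pi/4)
        out.append(f'{d[0]:.3f} 0 {d[1]:.3f} {.126*w:.4f} {-.992*w:.4f} 0 {g:.0f}');p0,a0=p,a
    print('to',p.round(1),';'.join(out))
E
python3 -c "
from gen import *
rows(2.1,1.4,16);rows(1.4,1.0,12);rows(1.0,.5,14);rows(.5,0,18)"
```

```text
18.8 [-0.049  0.645  1.017 -0.     1.482 -0.178] [660.6  83.7 238.7] [-1.6  0.1  0.2] 0.0 
 [[-0.128  0.992 -0.002]
 [ 0.992  0.128 -0.   ]
 [ 0.    -0.002 -1.   ]] pitch -0.1
from [659.8 234.1] 0.0
to [559.  256.3] -0.056 0 0.035 0.0018 -0.0138 0 24;-0.058 0 0.032 0.0017 -0.0138 0 24;-0.059 0 0.030 0.0018 -0.0138 0 24;-0.060 0 0.027 0.0018 -0.0138 0 24;-0.062 0 0.024 0.0017 -0.0138 0 24;-0.062 0 0.021 0.0018 -0.0138 0 24;-0.063 0 0.018 0.0017 -0.0138 0 24;-0.064 0 0.016 0.0017 -0.0138 0 24;-0.065 0 0.013 0.0017 -0.0138 0 24;-0.065 0 0.010 0.0017 -0.0138 0 24;-0.065 0 0.007 0.0018 -0.0138 0 24;-0.066 0 0.004 0.0017 -0.0138 0 24;-0.066 0 0.001 0.0018 -0.0138 0 24;-0.066 0 -0.002 0.0018 -0.0138 0 24;-0.065 0 -0.005 0.0017 -0.0138 0 24;-0.065 0 -0.008 0.0017 -0.0138 0 24
from [559.  256.3] 10.0
to [501.3 237.8] -0.050 0 -0.008 0.0070 -0.0551 0 25;-0.050 0 -0.009 0.0070 -0.0551 0 27;-0.050 0 -0.010 0.0070 -0.0551 0 28;-0.049 0 -0.012 0.0070 -0.0551 0 29;-0.049 0 -0.013 0.0070 -0.0551 0 31;-0.049 0 -0.015 0.0070 -0.0551 0 32;-0.048 0 -0.016 0.0070 -0.0551 0 33;-0.048 0 -0.018 0.0070 -0.05
[... 681 characters left out ...]
 -0.0031 0 40
from [447. 180.] 42.0
to [427.1 103.5] -0.021 0 -0.039 0.0003 -0.0024 0 40;-0.020 0 -0.040 0.0003 -0.0024 0 40;-0.019 0 -0.040 0.0003 -0.0024 0 40;-0.018 0 -0.041 0.0003 -0.0024 0 40;-0.016 0 -0.041 0.0003 -0.0024 0 40;-0.015 0 -0.042 0.0003 -0.0024 0 40;-0.014 0 -0.042 0.0003 -0.0024 0 40;-0.013 0 -0.042 0.0003 -0.0024 0 40;-0.012 0 -0.043 0.0003 -0.0024 0 40;-0.011 0 -0.043 0.0003 -0.0024 0 40;-0.009 0 -0.043 0.0003 -0.0024 0 40;-0.008 0 -0.044 0.0003 -0.0024 0 40;-0.007 0 -0.044 0.0003 -0.0024 0 40;-0.006 0 -0.044 0.0003 -0.0024 0 40;-0.004 0 -0.044 0.0003 -0.0024 0 40;-0.003 0 -0.044 0.0003 -0.0024 0 40;-0.002 0 -0.044 0.0003 -0.0024 0 40;-0.001 0 -0.044 0.0003 -0.0024 0 40
```

Request:
{"fn": "drive_tool", "kwargs": {"commands": "0 0 -0.04 0 0 0 24;0 0 0 0 0 0 24;-0.056 0 0.035 0.002 -0.014 0 24;-0.058 0 0.032 0.002 -0.014 0 24;-0.059 0 0.03 0.002 -0.014 0 24;-0.06 0 0.027 0.002 -0.014 0 24;-0.062 0 0.024 0.002 -0.014 0 24"}}

```text
time_s: 19.38
eef_pos: [630.7, 83.9, 248.7]
ee_rot: [0.017, 0.66, 0.751, 0.02]
force: [0.8, 0.8, 0.4]
grip_width: 0.239
grip_force: 0.1
```

```bash
python3 st.py; python3 - <<'E'
from h import *
p=shot('side');im=p['pixels'][130:400,130:380]
for th in (1.85,1.95,2.05):
    for y in (57,257): print(th,y,proj(p,(583-160*np.cos(th)+.0154*(y-155),y,94+160*np.sin(th))).round()-[130,130])
cv2.imwrite('pics/s6.png',cv2.resize(im,None,fx=2,fy=2))
E
```

```text
19.3833 [-0.056  0.536  1.169  0.011  1.385 -0.186] [630.7  83.9 248.7] [0.8 0.8 0.4] 0.10077539831399918 
 [[-0.128  0.99   0.052]
 [ 0.992  0.128  0.008]
 [ 0.001  0.052 -0.999]] pitch 3.0
1.85 57 [151.  66.]
1.85 257 [ 56. 124.]
1.95 57 [145.  65.]
1.95 257 [ 50. 123.]
2.05 57 [139.  65.]
2.05 257 [ 44. 122.]
```

View pics/s6.png

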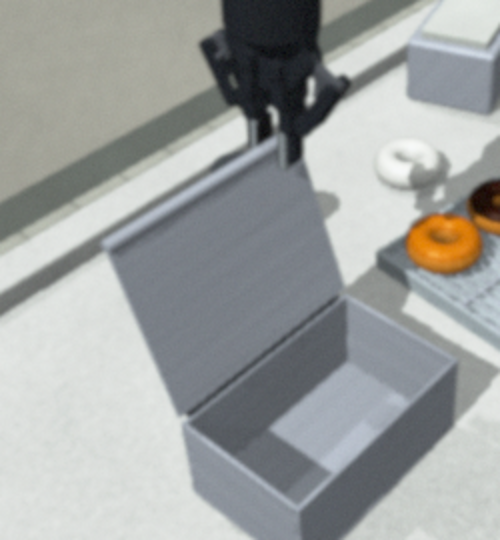

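The crop shows the bead caged between the two fingers at (270,150). The left lip end at (108,245) means θ ≈ 1.88, so the lid follows. I continue through the balance point.

Request:
{"fn": "drive_tool", "kwargs": {"commands": "-0.06 0 0.021 0.002 -0.014 0 24;-0.06 0 0.018 0.002 -0.014 0 24;-0.06 0 0.016 0.002 -0.014 0 24;-0.06 0 0.013 0.002 -0.014 0 24;-0.06 0 0.01 0.002 -0.014 0 24;-0.06 0 0.007 0.002 -0.014 0 24;-0.06 0 0.004 0.002 -0.014 0 24;-0.06 0 0.001 0.002 -0.014 0 24;-0.06 0 -0.002 0.002 -0.014 0 24;-0.06 0 -0.005 0.002 -0.014 0 24;-0.06 0 -0.008 0.002 -0.014 0 24"}}

```text
time_s: 20.35
eef_pos: [564.7, 84.0, 256.0]
ee_rot: [0.056, 0.658, 0.748, 0.066]
force: [-0.4, 0.7, 0.2]
grip_width: 0.244
grip_force: 0.3
```

```bash
python3 st.py
```

```text
20.35 [-0.074  0.32   1.477  0.041  1.175 -0.215] [564.7  84.  256. ] [-0.4  0.7  0.2] 0.2729509212076664 
 [[-0.128  0.977  0.171]
 [ 0.992  0.126  0.025]
 [ 0.003  0.173 -0.985]] pitch 9.9
```

Request:
{"fn": "drive_tool", "kwargs": {"commands": "-0.05 0 -0.006 0 0 0 24;-0.05 0 -0.008 0.007 -0.055 0 25;-0.05 0 -0.009 0.007 -0.055 0 27;-0.05 0 -0.01 0.007 -0.055 0 28;-0.049 0 -0.012 0.007 -0.055 0 29;-0.049 0 -0.013 0.007 -0.055 0 31;-0.049 0 -0.015 0.007 -0.055 0 32;-0.048 0 -0.016 0.007 -0.055 0 33;-0.048 0 -0.018 0.007 -0.055 0 35;-0.047 0 -0.019 0.007 -0.055 0 36;-0.047 0 -0.02 0.007 -0.055 0 37;-0.046 0 -0.022 0.007 -0.055 0 39;-0.046 0 -0.023 0.007 -0.055 0 40"}}

```text
time_s: 21.43
eef_pos: [501.7, 83.9, 236.8]
ee_rot: [0.225, 0.62, 0.706, 0.257]
force: [-0.2, 0.6, -0.0]
grip_width: 0.4
grip_force: 0.6
```

```bash
python3 st.py
```

```text
21.4333 [-0.153  0.007  2.051  0.434  0.442 -0.615] [501.7  83.9 236.8] [-0.2  0.6 -0. ] 0.6446724571287632 
 [[-0.129  0.76   0.637]
 [ 0.992  0.098  0.084]
 [ 0.001  0.642 -0.766]] pitch 39.7
```

Request:
{"fn": "drive_tool", "kwargs": {"commands": "-0.048 0 -0.032 0 -0.003 0 40;-0.047 0 -0.033 0 -0.003 0 40;-0.045 0 -0.035 0 -0.003 0 40;-0.044 0 -0.037 0 -0.003 0 40;-0.043 0 -0.038 0 -0.003 0 40;-0.041 0 -0.04 0 -0.003 0 40;-0.04 0 -0.041 0 -0.003 0 40;-0.038 0 -0.042 0 -0.003 0 40;-0.037 0 -0.044 0 -0.003 0 40;-0.035 0 -0.045 0 -0.003 0 40;-0.034 0 -0.046 0 -0.003 0 40;-0.032 0 -0.047 0 -0.003 0 40;-0.03 0 -0.048 0 -0.003 0 40;-0.029 0 -0.05 0 -0.003 0 40"}}

```text
time_s: 22.6
eef_pos: [447.5, 83.9, 178.7]
ee_rot: [0.236, 0.616, 0.702, 0.267]
force: [0.2, -0.4, -2.1]
grip_width: 0.403
grip_force: 0.8
```

```bash
python3 st.py
```

```text
22.6 [-0.186 -0.018  2.281  0.878  0.269 -1.1  ] [447.5  83.9 178.7] [ 0.2 -0.4 -2.1] 0.828649029135704 
 [[-0.129  0.739  0.661]
 [ 0.992  0.098  0.084]
 [-0.003  0.666 -0.746]] pitch 41.5
```

Request:
{"fn": "drive_tool", "kwargs": {"commands": "-0.021 0 -0.039 0 -0.003 0 40;-0.02 0 -0.04 0 -0.003 0 40;-0.019 0 -0.04 0 -0.003 0 40;-0.018 0 -0.041 0 -0.003 0 40;-0.016 0 -0.041 0 -0.003 0 40;-0.015 0 -0.042 0 -0.003 0 40;-0.014 0 -0.042 0 -0.003 0 40;-0.013 0 -0.042 0 -0.003 0 40;-0.012 0 -0.043 0 -0.003 0 40;-0.011 0 -0.043 0 -0.003 0 40;-0.009 0 -0.043 0 -0.003 0 40;-0.008 0 -0.044 0 -0.003 0 40"}}

```text
time_s: 23.6
eef_pos: [429.9, 83.7, 128.7]
ee_rot: [0.246, 0.612, 0.699, 0.275]
force: [-1.3, 1.2, -1.9]
grip_width: 0.397
grip_force: 0.9
```

```bash
python3 st.py
```

```text
23.6 [-0.202  0.079  2.397  1.853  0.229 -2.109] [429.9  83.7 128.7] [-1.3  1.2 -1.9] 0.8948748931288719 
 [[-0.129  0.721  0.681]
 [ 0.992  0.098  0.083]
 [-0.007  0.686 -0.727]] pitch 43.1
```

Request:
{"fn": "drive_tool", "kwargs": {"commands": "-0.007 0 -0.04 0 -0.002 0 40;-0.006 0 -0.04 0 -0.002 0 40;-0.004 0 -0.04 0 -0.002 0 40;-0.003 0 -0.04 0 0 0 40;-0.002 0 -0.03 0 0 0 40;0 0 -0.03 0 0 0 40;0 0 -0.02 0 0 0 40;0 0 -0.02 0 0 0 40;0 0 -0.02 0 0 0 40;0 0 0 0 0 0 40"}}

```text
time_s: 24.43
eef_pos: [428.0, 83.9, 101.0]
ee_rot: [0.248, 0.612, 0.698, 0.277]
force: [-1.3, -0.2, -1.1]
grip_width: 0.398
grip_force: 0.4
```

```bash
python3 st.py; python3 - <<'E'
from h import *
p=shot('side');im=p['pixels'][240:430,190:400]
for y in (57,257):print(proj(p,(423+.0154*(y-157),y,94)).round()-[190,240])
cv2.imwrite('pics/s7.png',cv2.resize(im,None,fx=2.5,fy=2.5))
E
```

```text
24.4333 [-0.205  0.17   2.429  2.268  0.293 -2.541] [428.   83.9 101. ] [-1.3 -0.2 -1.1] 0.4241942334920168 
 [[-0.129  0.717  0.685]
 [ 0.992  0.098  0.084]
 [-0.007  0.69  -0.724]] pitch 43.4
[185.  74.]
[105. 153.]
```

View pics/s7.png

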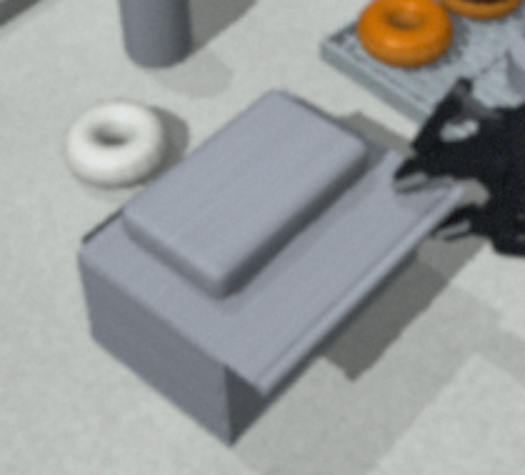

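The crop shows the lid practically flat, with its left lip end at (105,156) against (105,153) predicted for shut. I ease off the lower finger and then slide out backwards.

Request:
{"fn": "drive_tool", "kwargs": {"commands": "-0.015 0 -0.015 0 0 0 40;-0.015 0 -0.015 0 0 0 40;-0.015 0 -0.015 0 0 0 40;-0.01 0 -0.01 0 0 0 40;0 0 0 0 0 0 40"}}

```text
time_s: 24.9
eef_pos: [422.1, 83.9, 95.4]
ee_rot: [0.248, 0.612, 0.698, 0.277]
force: [-1.1, 0.2, 1.0]
grip_width: 0.402
grip_force: 0.0
```

```bash
python3 st.py
```

```text
24.9 [-0.209  0.18   2.448  2.327  0.314 -2.606] [422.1  83.9  95.4] [-1.1  0.2  1. ] 0.0 
 [[-0.129  0.717  0.685]
 [ 0.992  0.098  0.084]
 [-0.007  0.69  -0.724]] pitch 43.4
```

Request:
{"fn": "drive_tool", "kwargs": {"commands": "-0.034 0 0.036 0 0 0 40;-0.034 0 0.036 0 0 0 40;-0.034 0 0.036 0 0 0 40;-0.034 0 0.036 0 0 0 40;-0.034 0 0.036 0 0 0 40;-0.034 0 0.036 0 0 0 40;-0.034 0 0.036 0 0 0 40;-0.034 0 0.036 0 0 0 40"}}

```text
time_s: 25.57
eef_pos: [395.0, 83.9, 124.6]
ee_rot: [0.248, 0.612, 0.698, 0.277]
force: [-0.5, 0.5, -0.1]
grip_width: 0.398
grip_force: 0.0
```

```bash
python3 st.py
```

```text
25.5667 [-0.236  0.014  2.493  1.931  0.262 -2.217] [395.   83.9 124.6] [-0.5  0.5 -0.1] 0.0 
 [[-0.129  0.717  0.685]
 [ 0.992  0.098  0.084]
 [-0.007  0.69  -0.724]] pitch 43.4
```

Request:
{"fn": "drive_tool", "kwargs": {"commands": "-0.03 0 0.06 0 0.03 0 40;-0.03 0 0.08 0 0.03 0 40;-0.03 0 0.08 0 0.05 0 40;-0.01 0 0.1 0 0.05 0 40;0 0 0.15 0 0.05 0 40;0 0 0.2 0 0.05 0 40;0 0 0.2 0 0.05 0 40;0 -0.1 0.2 0 0.05 0 40;0 -0.2 0.1 0 0.05 0 40;0 -0.2 0 0 0 0 40;0 -0.1 0 0 0 0 40;0 0 0 0 0 0 40"}}

```text
time_s: 26.57
eef_pos: [392.7, 30.6, 203.3]
ee_rot: [0.167, 0.632, 0.722, 0.228]
force: [-0.4, 0.2, 0.6]
grip_width: 0.397
grip_force: 0.0
```

```bash
python3 st.py; python3 - <<'E'
from h import *
a=shot('side')['pixels'];b=shot('top')['pixels']
cv2.imwrite('pics/fin.png',cv2.resize(np.hstack([a[130:430,180:480],b[130:380,130:480][:,:,:] if 0 else cv2.resize(b[130:380,130:450],(384,300))]),None,fx=1.15,fy=1.15))
E
```

```text
26.5667 [-0.442 -0.202  2.282  0.565  0.672 -0.955] [392.7  30.6 203.3] [-0.4  0.2  0.6] 0.0 
 [[-0.147  0.836  0.529]
 [ 0.988  0.098  0.119]
 [ 0.047  0.54  -0.84 ]] pitch 32.2
```

View pics/fin.png

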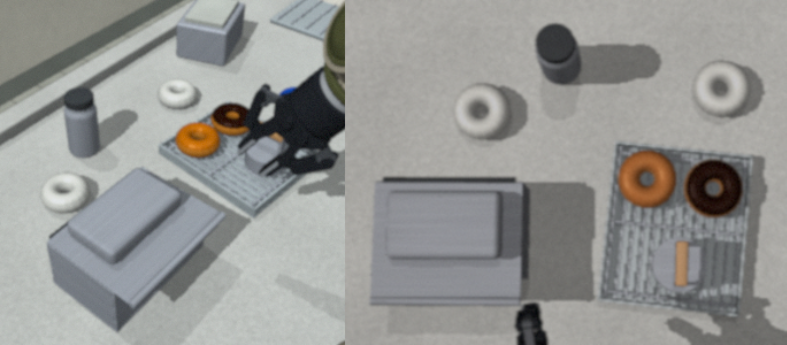

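The final views show the lid shut flat with its lip at the predicted line, the cutter upright on the near half of the tray at (680,265), and the doughnuts and shaker unmoved. The gripper is touching nothing, so I hand in.

```bash
python3 -c "
from rig import *
print(finish_job())"
```

```text
the job is handed in; nothing more can be done
None
```

The job is handed in at about 27 s of the 72 s limit: the lid was opened until it stayed back, the cutter stands upright on the near half of the tray, the lid was eased shut with support all the way, and the doughnuts and shaker look unmoved; the hand-in returned no verdict.

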